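# Pack the carrom repair kit into its caddy

### The job

Pack away the carrom repair kit: draw every tape roll on the stand straight up off its post and set it down upright in a caddy bay of its own (any bay), its pull tab pointing at that bay's mark, and lay the striker flat in the long empty shelf at the caddy's front end. When everything is in, swing the caddy's door fully shut, and leave the tea tray and cups undisturbed.

Things in the scene. Friction and masses are not known exactly. Their poses are not given: they have to be found in the camera images.
- roll1: Loose tape roll, 90 g, may be absent. Origin: centre of underside; z up its axis; +x along its one pull tab. Brown winding 56 mm across, 26 mm high; white core tube 24 mm across (bore 14) rises through it to 50 mm: grip it there, any direction. Flat tab 14 mm wide, 18 to 22 mm up, reaches 42 mm from the axis. Starts on a stand post, tab pointing anywhere.
- roll2: Loose tape roll, 90 g, may be absent. Origin: centre of underside; z up its axis; +x along its one pull tab. Brown winding 56 mm across, 26 mm high; white core tube 24 mm across (bore 14) rises through it to 50 mm: grip it there, any direction. Flat tab 14 mm wide, 18 to 22 mm up, reaches 42 mm from the axis. Starts on a stand post, tab pointing anywhere.
- roll3: Loose tape roll, 90 g, may be absent. Origin: centre of underside; z up its axis; +x along its one pull tab. Brown winding 56 mm across, 26 mm high; white core tube 24 mm across (bore 14) rises through it to 50 mm: grip it there, any direction. Flat tab 14 mm wide, 18 to 22 mm up, reaches 42 mm from the axis. Starts on a stand post, tab pointing anywhere.
- roll4: Loose tape roll, 90 g, may be absent. Origin: centre of underside; z up its axis; +x along its one pull tab. Brown winding 56 mm across, 26 mm high; white core tube 24 mm across (bore 14) rises through it to 50 mm: grip it there, any direction. Flat tab 14 mm wide, 18 to 22 mm up, reaches 42 mm from the axis. Starts on a stand post, tab pointing anywhere.
- stand: Dark wooden spindle stand, fixed, base 190 x 190 x 12 mm. Origin: centre of underside. Four upright steel posts, 10 mm diameter, tops 72 mm above the table, at x = +-46, y = +-46 mm in its frame. A roll rests on the base around a post, which shows 10 mm above the core; it must rise over 60 mm to come free.
- caddy: Aluminium caddy on its back, open side up, fixed; 250 (its x) x 161 mm (y), walls 60 mm high, walls and floor 3 mm. Origin: centre of underside; -x its front end (to the robot), +y its hinge side. Inside: a front shelf 70 (x) x 155 mm for the striker; behind it four bays, two rows of two, each 84 (x) x 76 mm, dividers 30 mm high, a dark pointer mark on each bay floor near its front edge.
- bay1 (a point): Point on the floor of bay 1 (front row, -y side) where a roll's axis belongs: 7 mm behind the bay's centre, leaving room for the tab in front. Axes as the caddy's.
- mark1 (a point): The dark pointer mark on the floor of bay 1, 37 mm from point bay1 towards the caddy's front (-x).
- bay2 (a point): Point on the floor of bay 2 (front row, +y side) where a roll's axis belongs: 7 mm behind the bay's centre, leaving room for the tab in front. Axes as the caddy's.
- mark2 (a point): The dark pointer mark on the floor of bay 2, 37 mm from point bay2 towards the caddy's front (-x).
- bay3 (a point): Point on the floor of bay 3 (rear row, -y side) where a roll's axis belongs: 7 mm behind the bay's centre, leaving room for the tab in front. Axes as the caddy's.
- mark3 (a point): The dark pointer mark on the floor of bay 3, 37 mm from point bay3 towards the caddy's front (-x).
- bay4 (a point): Point on the floor of bay 4 (rear row, +y side) where a roll's axis belongs: 7 mm behind the bay's centre, leaving room for the tab in front. Axes as the caddy's.
- mark4 (a point): The dark pointer mark on the floor of bay 4, 37 mm from point bay4 towards the caddy's front (-x).
- shelf (a point): Centre of the floor of the striker's shelf space (70 x 155 mm) at the caddy's front end. Axes as the caddy's.
- striker: Cream acrylic carrom striker, a loose disc 41 mm diameter, 10 mm thick, 15 g. Origin: centre of its underside.
- door (a joint): Caddy door angle (rad): 0 = shut, flat 61 mm above the table; 1.57 upright; 2.25 stop; starts 1.9 to 2.2, leaning out. Flat panel 3 mm thick, 246 mm along the hinge, 174 mm hinge to free edge, 0.3 kg; bar handle 80 mm long, 24 mm off its outer face, 158 mm from the hinge. Hinge friction 0.5 N m: it stays where left; can be pushed over from its outer side.
- door_hinge (a point): Middle of the door's hinge line, on the caddy's +y side, 10 mm outside the wall, 61 mm above the table; the hinge line runs along the caddy's x. As the angle grows from 0 the free edge swings from the caddy's -y side up and over to +y.
- door_edge (a point): Middle of the door's free edge, 174 mm from the hinge.
- tray: Blue melamine tea tray, 150 x 280 x 12 mm, a bystander beyond the work. Origin: centre of its underside.
- cup1: White ceramic tea cup, 68 mm diameter, 62 mm high, a bystander standing on the tray. Origin: centre of its underside.
- cup2: White ceramic tea cup, 68 mm diameter, 62 mm high, a bystander standing on the tray. Origin: centre of its underside.
- cup3: White ceramic tea cup, 68 mm diameter, 62 mm high, a bystander standing on the tray. Origin: centre of its underside.

How it is judged:
By the outcome, as a careful person would: the job done as asked, in the order asked, and still so for the second after the job is handed in, with the robot touching nothing.
Of roll1, roll2, roll3, roll4 only 3 to 4 are there at a start; the rules pass over those that are not, and their reading is None.
At some moment in a run one of striker, roll1, roll2, roll3, roll4 may be knocked a few centimetres aside while the robot is not near it.
It also fails if it takes over 208 s, if anything falls off the work surface, if the arm or the gripper's body presses on something with over 40 N, if the wrist force passes 120 N, or if a joint passes its speed limit or range.

### The arm

A 6-joint arm with a two-finger parallel gripper is mounted at the origin on the work surface. World frame = base frame: x ahead of the robot, y to its left, z up, the work surface at z = 0. Lengths are in mm, angles in rad, forces in N, time in s.
With the tool pointing down it reaches from about 350 to 975 mm from the base axis. Payload 7.1 kg.
Tool frame: the origin (TCP) lies midway between the tips of the shut fingers; the grasp point (between the pads) lies 19 mm behind it; z points along the fingers, y is the line along which they close (so a half turn about z gives the same grasp; the last joint's range is limited). The gripper opens to 88 mm and grips with 3 to 60 N. Pads are 20 mm wide; open, the fingers measure 115 mm over their backs; the gripper's body (75 mm by 178 mm) begins 61 mm behind the grasp point.
Start: joints at [-1.153, 0.423, 1.63, -0, 1.089, -0.019], TCP at [264.416, -566.294, 222.675] pointing down, gripper open.
Joint ranges: [-3, 3], [-0.9, 2.11], [0.09, 2.58], [-1.31, 4.45], [0.11, 2.69], [-2.54, 2.54]. Speed limits (rad/s): [2.39, 2.39, 3.01, 3.14, 3.14, 3.14].

### API

Orientations are given as a rotation vector (axis times angle).
In Python, from workcell import ctrl gives the robot as it stands.
- The arm moves only by the shell command python3 -m pendant 'ROWS'. ROWS is a JSON object of lists of equal length, an entry for each row: "grip": the opening, from -1 (shut) to 1 (fully open); "linear": the shift along the tool's x, y, z in mm, a list of three; "angular": the turn, a rotation vector about the tool's x, y, z in rad, a list of three. In form: {"grip": [grip, ...], "linear": [[tx, ty, tz], ...], "angular": [[ax, ay, az], ...]}. A call has 1 to 12 rows; each row shifts and turns the commanded pose from where the row before left it, along the tool's axes as they then stand; what a row does not reach is not made up. A row lasts 1/12 s, in which the tool goes at most 41.7 mm and 7.16 degrees, less where a joint would pass 70% of its speed; a pose out of reach is approached as far as the arm can. A call with a gripper value outside its range is refused whole. The fingers move at their own pace and stop on an object; the grip force is fixed at half the most. Time passes only in rows, so rows that do not move let the fingers close. It gives the time, the measured TCP pose, the force, the opening and the grip force at its end, in the units of the state.
- ctrl.get_obs(): the state, without advancing time (a new reading comes with each control period).
- ctrl.get_image(name): name is "scene" or "top" or "wrist"; returns the picture (400x640x3 uint8, red, green, blue); there is no depth.
- ctrl.camera_params(name): a dict with "vfov" (degrees; the focal length in pixels is half the picture's height over the tangent of half this angle, whatever the lens; pixels are square), "cx", "cy" (the principal point, pixels), "k1" (the pictures are not rectified: a ray, as slopes to the right and down, at radius r is drawn at 1 + k1 r^2 times it, then the intrinsics apply), "R" (3x3) and "t" (3): a world point X has camera coordinates R X + t; the wrist camera has in their place "T_tool_cam" (4x4, takes a point from camera to tool coordinates, whose origin is the TCP and whose axes are the flange's). Camera axes: x right, y down, z forward; pixel columns grow to the right and rows downward; lengths in mm; the calibration is good to about 2 mm. A picture is of the moment at which its call begins: read the wrist's pose just before it. camera_params takes no time and is no camera call.
- ctrl.close_job(): hands the job in; it is judged then, once.
The state is a dict: "t": time; "qpos": joint angles; "qvel": joint speeds; "joint_torque": joint torques, N m; "ee_pos": TCP position; "orientation": TCP orientation; "ft_force": force on the tool from outside, world axes, zero at the start; "moment": the same for the moment, N m; "width": finger opening in mm; "grasp_force": force on a finger pad.
Only numpy, scipy, OpenCV 4.12 (cv2) and the standard library are available. Lean on these libraries where they do the work, as an engineer would, in place of code of your own. Each camera call takes 0.05 s, during which the arm holds its last target. There are 200 camera calls.

## Working session

There is one attempt and no reset: what is moved stays moved. The work goes in short steps, Python scripts to look and compute and a shell command to move; the robot and the scene stay as the last step left them, time stands still between calls to the robot, and variables do not carry over. Pictures are saved under pics/ and viewed, at most 14 in all, crops included, and the job is handed in when it is done.

```bash
ls; mkdir -p pics; python3 - <<'E'
from workcell import ctrl
import cv2,numpy as np
np.set_printoptions(precision=3,suppress=True)
o=ctrl.get_obs();print(o)
for n in("scene","top","wrist"):
    cv2.imwrite(f"pics/{n}0.png",ctrl.get_image(n)[:,:,::-1]);print(n,ctrl.camera_params(n))
E
```

```text
pics
{'t': 0.0, 'qpos': array([-1.153,  0.424,  1.631, -0.   ,  1.089, -0.019]), 'qvel': array([-0.001,  0.   ,  0.002, -0.   ,  0.001,  0.   ]), 'joint_torque': array([ -0.001, -54.462, -27.367,   0.064,   0.023,  -0.   ]), 'ee_pos': array([ 264.21 , -565.787,  221.893]), 'orientation': array([-3.065, -0.68 ,  0.001]), 'ft_force': array([-0.139,  0.561, -0.303]), 'moment': array([-0.   , -0.   , -0.017]), 'grasp_force': 0.0, 'width': 87.70343371511106}
scene {'vfov': 46.74443835200259, 'cx': 326.42461182746626, 'cy': 192.53389367598894, 'k1': -0.021697318980710225, 'R': array([[-0.656,  0.755, -0.   ],
       [ 0.517,  0.449, -0.728],
       [-0.55 , -0.478, -0.685]]), 't': array([ 362.534, -274.111, 1440.716])}
top {'vfov': 56.404204896097504, 'cx': 321.268565215107, 'cy': 193.3202125796917, 'k1': -0.0060169376477697805, 'R': array([[-0.023, -0.999, -0.03 ],
       [-0.994,  0.026, -0.107],
       [ 0.107,  0.027, -0.994]]), 't': array([ 50.954, 614.993, 744.694])}
wrist {'vfov': 70.24706978962291, 'cx': 324.19416812508695, 'cy': 196.40334123281588, 'k1': -0.02634429714436624, 'T_tool_cam': array([[  -0.001,   -0.96 ,   -0.281,   77.081],
       [   1.   ,   -0.001,   -0.001,   -0.559],
       [   0.001,   -0.281,    0.96 , -162.945],
       [   0.   ,    0.   ,    0.   ,    1.   ]])}
```

View pics/scene0.png

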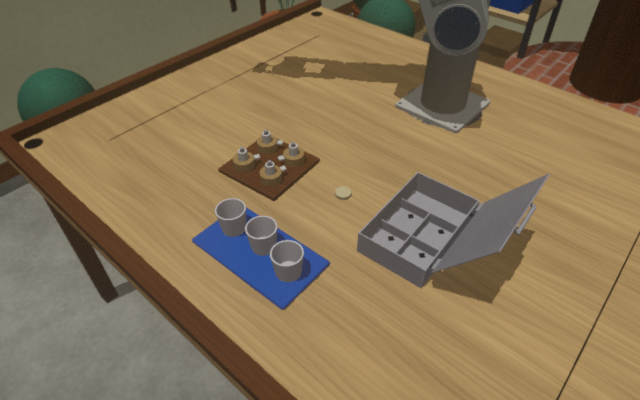

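View pics/top0.png

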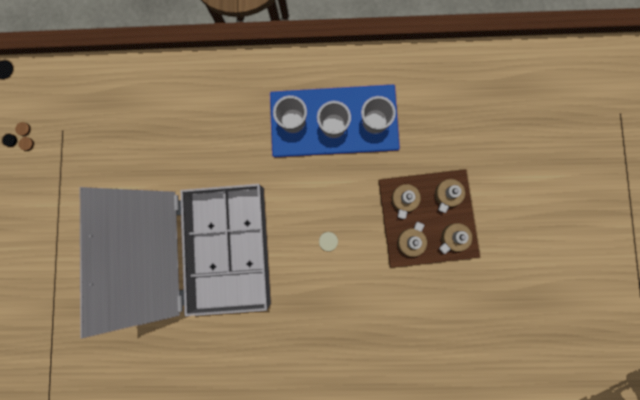

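The top view shows four rolls on the stand (about 429,218), the striker at (328,241), the caddy around (224,250) with its door leaning left, and the tray at the top. The shelf is at the near (lower) end.

```bash
cat > h.py <<'E'
import numpy as np,cv2
from scipy.spatial.transform import Rotation as Ro
from workcell import ctrl
np.set_printoptions(precision=3,suppress=True)
def cam(n,o=None):
    p=ctrl.camera_params(n); f=200/np.tan(np.radians(p["vfov"])/2)
    if n=="wrist":
        o=o or ctrl.get_obs(); T=p["T_tool_cam"]; Rt=Ro.from_rotvec(o["orientation"]).as_matrix()
        Rc=Rt@T[:3,:3]; C=Rt@T[:3,3]+o["ee_pos"]
    else: Rc=p["R"].T; C=-Rc@p["t"]
    K=np.array([[f,0,p["cx"]],[0,f,p["cy"]],[0,0,1]]); return K,p["k1"],Rc,C
def cast(c,px,z):
    K,k,R,C=c; u=cv2.undistortPoints(np.float64(px).reshape(-1,1,2),K,np.array([k,0,0,0,0.]))[:,0]
    d=np.c_[u,np.ones(len(u))]@R.T; return C+d*((z-C[2])/d[:,2:])
def proj(c,X):
    K,k,R,C=c; q=(np.atleast_2d(X)-C)@R
    return cv2.projectPoints(q,np.zeros(3),np.zeros(3),K,np.array([k,0,0,0,0.]))[0][:,0]
def shot(n,name=None):
    o=ctrl.get_obs(); im=ctrl.get_image(n)[:,:,::-1].copy()
    if name: cv2.imwrite(f"pics/{name}.png",im)
    return im,cam(n,o)
def blobs(m,amin=5):
    n,l,s,c=cv2.connectedComponentsWithStats(m.astype(np.uint8)); return [(s[i,4],c[i],l==i) for i in range(1,n) if s[i,4]>=amin]
E
python3 - <<'E'
from h import *
im=cv2.imread("pics/top0.png"); c=cam("top"); print("C",c[3])
hsv=cv2.cvtColor(im,cv2.COLOR_BGR2HSV); H,S,V=[hsv[:,:,i].astype(int) for i in range(3)]
for p in [(385,185),(400,130+90),(440,205),(403,214),(409,197),(328,241),(230,290),(182,250),(266,250),(224,190),(240,210),(212,265),(130,260),(420,240),(300,200)]: print(p,hsv[p[1],p[0]])
def win(m,x0,x1,y0,y1):
    q=np.zeros_like(m);q[y0:y1,x0:x1]=m[y0:y1,x0:x1];return q
# stand
m=win(V<110,365,495,155,280); m=cv2.morphologyEx(m.astype(np.uint8),cv2.MORPH_OPEN,np.ones((3,3)))
b=max(blobs(m),key=lambda b:b[0]); cn=max(cv2.findContours(b[2].astype(np.uint8),0,2)[0],key=cv2.contourArea)
hull=cv2.convexHull(cn); W=cast(c,hull[:,0],12)[:,:2].astype(np.float32); print("stand",cv2.minAreaRect(W))
for a,ct,_ in blobs(win((S<60)&(V>120),380,480,170,268)): print("white",a,ct)
for a,ct,_ in blobs(win((S<80)&(V>140)&(H>20),305,350,220,262)): print("striker",a,ct,cast(c,[ct],10))
for a,ct,_ in blobs(win(V<70,185,265,185,312)): print("marks",a,ct,cast(c,[ct],3))
E
```

```text
C [532.554  14.486 807.192]
(385, 185) [ 10 146  75]
(400, 220) [ 11 149  60]
(440, 205) [ 15   5 112]
(403, 214) [150   1 173]
(409, 197) [135   4 128]
(328, 241) [ 30  33 172]
(230, 290) [140   5 158]
(182, 250) [ 12  32 120]
(266, 250) [ 9 29 61]
(224, 190) [150   4  65]
(240, 210) [150   3 162]
(212, 265) [110  18  43]
(130, 260) [140   7 107]
(420, 240) [ 18  16 156]
(300, 200) [ 18  94 166]
stand ((560.3931274414062, -187.29562377929688), (189.21240234375, 191.19189453125), 5.17102575302124)
white 109 [455.064 190.532]
white 114 [409.132 195.868]
white 56 [443.393 207.107]
white 59 [402.254 213.271]
white 65 [418.785 226.492]
white 112 [462.304 236.804]
white 113 [415.584 242.106]
white 59 [444.847 247.966]
striker 296 [327.98  241.068] [[516.433  24.543  10.   ]]
marks 1123 [196.611 250.838] [[501.669 308.464   3.   ]]
marks 132 [262.811 216.318] [[572.614 164.402   3.   ]]
marks 14 [227.  210.5] [[587.168 242.665   3.   ]]
marks 11 [246.818 222.818] [[559.397 199.293   3.   ]]
marks 12 [210.5 225.5] [[555.468 278.654   3.   ]]
marks 9 [228.222 235.444] [[533.14  239.792   3.   ]]
marks 18 [229.  251.5] [[498.77 237.99   3.  ]]
marks 7 [230. 266.] [[467.984 235.737   3.   ]]
marks 11 [249.364 263.455] [[472.52  193.979   3.   ]]
marks 12 [212.5 266.5] [[467.679 273.583   3.   ]]
```

```bash
python3 -c "
import cv2
im=cv2.imread('pics/top0.png')
a=cv2.resize(im[175:325,70:280],None,fx=3.8,fy=3.8,interpolation=2);cv2.imwrite('pics/c1.png',a)"
```

```text
(no output)
```

View pics/c1.png

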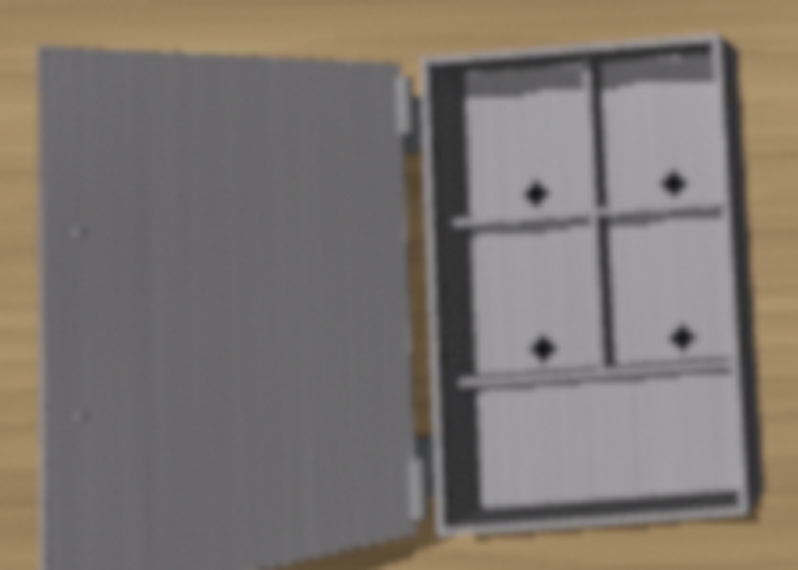

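Marks at spacing 87 × 79 mm match the caddy's geometry, with its yaw about 0.060 rad. The stand rectangle measures 189 × 191, also as specified. Next come the tab angles, door angle and pick yaws.

```bash
cat >> h.py <<'E'
CY=0.060; CC=np.array([507.,236.]); SC=np.array([560.4,-187.3]); SY=np.radians(5.17)
def r2(a): return np.array([[np.cos(a),-np.sin(a)],[np.sin(a),np.cos(a)]])
def cad(x,y): return CC+r2(CY)@[x,y]
BAY={1:cad(0,-39.5),2:cad(0,39.5),3:cad(87,-39.5),4:cad(87,39.5)}
def post(sx,sy): return SC+r2(SY)@[46*sx,46*sy]
def yaw(o): R=Ro.from_rotvec(o["orientation"]).as_matrix(); return np.arctan2(R[1,0],R[0,0])
def go(x,y,z,yw=None):
    "from measured pose to target, tool down: tool-axis shift if translated first, and turn about tool z"
    o=ctrl.get_obs(); R=Ro.from_rotvec(o["orientation"]).as_matrix()
    d=R.T@(np.array([x,y,z])-o["ee_pos"]); a=0 if yw is None else -(yw-yaw(o))
    print("shift",d.round(1),"turn z",round(a,3),"| at",o["ee_pos"].round(1),"yaw",round(yaw(o),3),"t",round(o["t"],1),"tilt",R[:2,2].round(3))
E
python3 - <<'E'
from h import *
c=cam("top")
tabs=cast(c,[[443.393,207.107],[402.254,213.271],[418.785,226.492],[444.847,247.966]],32)[:,:2]
cores=cast(c,[[455.064,190.532],[409.132,195.868],[462.304,236.804],[415.584,242.106]],65)[:,:2]
for s in [(1,1),(1,-1),(-1,1),(-1,-1)]:
    p=post(*s); i=np.argmin(np.linalg.norm(tabs-p,axis=1)); v=tabs[i]-p; j=np.argmin(np.linalg.norm(cores-p,axis=1))
    t=np.arctan2(v[1],v[0]); print(s,p,"tab r",np.linalg.norm(v),"ang",t,"core err",cores[j]-p,"yawpick",t-np.pi/2, t+np.pi/2)
print(BAY)
# door: ray of free edge mid-left pixel
K,k,R,C=c
a=np.linspace(1.8,2.25,10)
for th in a:
    P=[np.r_[cad(x,90.5+174*-np.cos(th)),61+174*np.sin(th)] for x in(-123,123)]
    print(round(th,2),proj(c,P).ravel())
E
```

```text
(1, 1) [ 602.068 -137.342] tab r 32.389770914446096 ang 2.931848304888202 core err [ 0.93  -2.261] yawpick 1.3610519780933052 4.502644631683099
(1, -1) [ 610.358 -228.968] tab r 32.246702635166066 ang 2.7147989006367297 core err [ 0.907 -1.716] yawpick 1.1440025738418331 4.285595227431626
(-1, 1) [ 510.442 -145.632] tab r 36.429717563465246 ang -0.5016794674520658 core err [ 1.195 -2.186] yawpick -2.0724757942469623 1.0691168593428308
(-1, -1) [ 518.732 -237.258] tab r 31.656051068523954 ang 2.305879092136105 core err [ 1.115 -1.936] yawpick 0.7350827653412084 3.8766754189310015
{1: array([509.369, 196.571]), 2: array([504.631, 275.429]), 3: array([596.212, 201.788]), 4: array([591.475, 280.646])}
1.8 [109.127 341.61  105.711 181.983]
1.85 [104.577 341.609 101.374 182.626]
1.9 [100.31  341.523  97.309 183.292]
1.95 [ 96.342 341.355  93.529 183.977]
2.0 [ 92.686 341.106  90.048 184.679]
2.05 [ 89.351 340.779  86.874 185.395]
2.1 [ 86.348 340.378  84.016 186.119]
2.15 [ 83.68  339.906  81.479 186.85 ]
2.2 [ 81.352 339.366  79.267 187.584]
2.25 [ 79.364 338.762  77.38  188.319]
```

```bash
sed -i 's/SC=np.array(\[560.4,-187.3\])/SC=np.array([561.4,-189.3])/' h.py; python3 -c "
from h import *
go(561,-189,250,1.2)"
```

```text
shift [ 428.3 -216.   -27.6] turn z -0.763 | at [ 264.3 -565.9  222.1] yaw 0.437 t 0.1 tilt [-0.     0.001]
```

```bash
python3 -m pendant '{"grip":[1,1,1,1,1,1,1,1,1,1,1,1],"linear":[[35.7,-18,-2.3],[35.7,-18,-2.3],[35.7,-18,-2.3],[35.7,-18,-2.3],[35.7,-18,-2.3],[35.7,-18,-2.3],[35.7,-18,-2.3],[35.7,-18,-2.3],[35.7,-18,-2.3],[35.7,-18,-2.3],[35.7,-18,-2.3],[35.7,-18,-2.3]],"angular":[[0,0,0],[0,0,0],[0,0,0],[0,0,0],[0,0,0],[0,0,0],[0,0,0],[0,0,0],[0,0,0],[0,0,0],[0,0,0],[0,0,0]]}'
python3 -m pendant '{"grip":[1,1,1,1,1,1,1,1,1],"linear":[[0,0,0],[0,0,0],[0,0,0],[0,0,0],[0,0,0],[0,0,0],[0,0,0],[0,0,0],[0,0,0]],"angular":[[0,0,-0.109],[0,0,-0.109],[0,0,-0.109],[0,0,-0.109],[0,0,-0.109],[0,0,-0.109],[0,0,-0.109],[0,0,0],[0,0,0]]}'
python3 - <<'E'
from h import *
go(561,-189,250,1.2); print(ctrl.get_obs()["qpos"])
im,c=shot("wrist","w1")
hsv=cv2.cvtColor(im,cv2.COLOR_BGR2HSV); S,V=hsv[:,:,1].astype(int),hsv[:,:,2].astype(int)
for a,ct,_ in blobs((S<60)&(V>110),25): print(a,ct,cast(c,[ct],32)[0,:2],cast(c,[ct],62)[0,:2])
E
```

```text
t: 1.15
ee_pos: [562.0, -187.5, 250.3]
orientation: [-3.067, -0.681, 0.0]
ft_force: [0.1, -0.3, -0.5]
width: 88.1
grasp_force: 0.0
t: 1.9
ee_pos: [561.1, -189.3, 250.1]
orientation: [-2.596, -1.769, 0.0]
ft_force: [0.6, 0.3, -0.1]
width: 87.5
grasp_force: 0.0
shift [ 0.3 -0.2  0.1] turn z -0.003 | at [ 561.1 -189.3  250.1] yaw 1.197 t 1.9 tilt [-0.  0.]
[-0.345  0.345  1.68  -0.     1.117  0.029]
1030 [464.534  28.846] [782.764 -86.556] [767.503 -88.948]
290 [342.472 126.934] [ 604.718 -141.475] [ 603.476 -139.543]
149 [314.168 128.691] [ 569.5   -130.029] [ 571.031 -128.998]
172 [275.157 158.203] [ 506.142 -146.673] [ 512.662 -144.332]
53 [304.604 156.075] [ 544.108 -158.571] [ 547.638 -155.293]
129 [344.93  184.961] [ 580.58  -215.814] [ 581.238 -208.029]
231 [373.416 192.753] [ 613.621 -240.807] [ 611.678 -231.054]
113 [288.779 204.805] [ 496.957 -213.856] [ 504.2   -206.225]
213 [309.742 222.986] [ 514.037 -250.063] [ 519.934 -239.581]
204 [  9.5   234.314] [  84.129 -102.244] [ 123.876 -103.401]
```

View pics/w1.png

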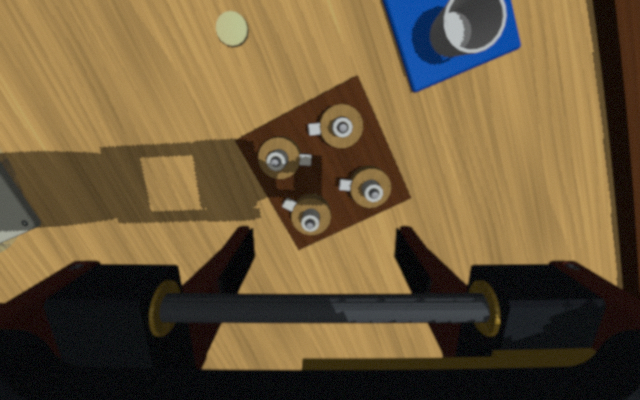

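All four rolls are confirmed, and the core positions agree with the stand geometry to about 0.5 mm. I'll start with roll A on the (+,+) post.

```bash
python3 -m pendant '{"grip":[0,0,0,0,0,0,0,0,0,0],"linear":[[0,0,0],[29.7,13.7,35],[29.7,13.7,35],[0,0,34],[0,0,34],[0,0,34],[0,0,20],[0,0,16],[0,0,0],[0,0,0]],"angular":[[0,0,-0.104],[0,0,0],[0,0,0],[0,0,0],[0,0,0],[0,0,0],[0,0,0],[0,0,0],[0,0,0],[0,0,0]]}'
python3 -c "
from h import *
go(603.3,-139.4,42,1.301)
im,c=shot('wrist','w2')"
```

```text
t: 2.78
ee_pos: [597.3, -145.7, 50.7]
orientation: [-2.498, -1.903, 0.002]
ft_force: [0.7, -0.8, 0.5]
width: 43.7
grasp_force: 0.0
shift [7.6 4.1 8.7] turn z 0.001 | at [ 597.3 -145.7   50.7] yaw 1.302 t 2.8 tilt [-0.002  0.001]
```

View pics/w2.png

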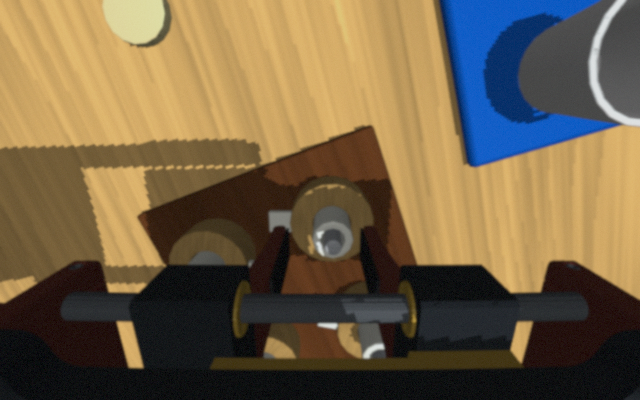

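The fingers straddle roll A's core at about (333,238), but the move fell short because its row exceeded the limit. I'll correct that, close and lift.

```bash
python3 -m pendant '{"grip":[0,0,-1,-1,-1,-1,-1,-1],"linear":[[7.6,4.1,4],[0,0,4.7],[0,0,0],[0,0,0],[0,0,0],[0,0,0],[0,0,0],[0,0,0]],"angular":[[0,0,0],[0,0,0],[0,0,0],[0,0,0],[0,0,0],[0,0,0],[0,0,0],[0,0,0]]}'
python3 -m pendant '{"grip":[-1,-1,-1,-1,-1,-1,-1],"linear":[[0,0,-10],[0,0,-25],[0,0,-25],[0,0,-25],[0,0,-25],[0,0,0],[0,0,0]],"angular":[[0,0,0],[0,0,0],[0,0,0],[0,0,0],[0,0,0],[0,0,0],[0,0,0]]}'
python3 -c "
from h import *
b=BAY[3];print(b);go(b[0],b[1],150,1.63)
im,c=shot('wrist','w3')"
```

```text
t: 3.5
ee_pos: [603.9, -139.6, 43.0]
orientation: [2.497, 1.906, 0.0]
ft_force: [-0.3, 0.2, 3.0]
width: 22.9
grasp_force: 30.0
t: 4.08
ee_pos: [604.7, -139.9, 154.6]
orientation: [2.495, 1.904, 0.003]
ft_force: [0.2, 0.4, -1.7]
width: 22.4
grasp_force: 30.0
[596.212 201.788]
shift [327.3 -98.4   4.3] turn z -0.326 | at [ 604.7 -139.9  154.6] yaw 1.304 t 4.1 tilt [ 0.003 -0.001]
```

View pics/w3.png

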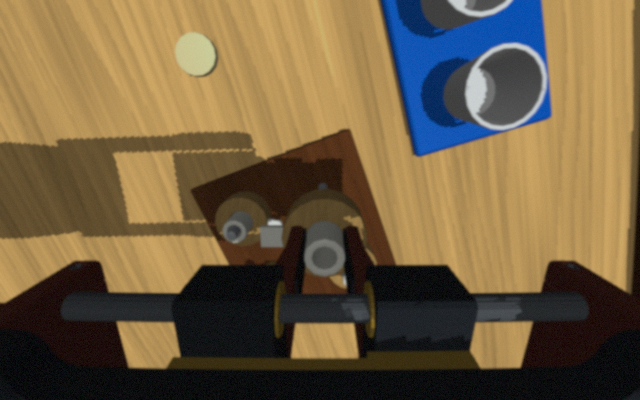

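Roll A is held and clear of its post, with its tab at (272,235) along tool −y. Next, bay 3.

```bash
python3 -m pendant '{"grip":[-1,-1,-1,-1,-1,-1,-1,-1,-1,-1,-1,-1],"linear":[[0,0,0],[0,0,0],[0,0,0],[37.9,1.3,0],[37.9,1.3,0],[37.9,1.3,0],[37.9,1.3,0],[37.9,1.3,0],[37.9,1.3,0],[37.9,1.3,0],[37.9,1.3,0],[37.9,1.3,0]],"angular":[[0,0,-0.109],[0,0,-0.109],[0,0,-0.109],[0,0,0],[0,0,0],[0,0,0],[0,0,0],[0,0,0],[0,0,0],[0,0,0],[0,0,0],[0,0,0]]}'
python3 -m pendant '{"grip":[-1,-1,-1],"linear":[[0,0,0],[0,0,0],[0,0,0]],"angular":[[0,0,0],[0,0,0],[0,0,0]]}'
python3 - <<'E'
from h import *
b=BAY[3];go(b[0],b[1],150,1.63)
im,c=shot('wrist','w4')
z=ctrl.get_obs()["ee_pos"][2]; Z=z-31+20
hsv=cv2.cvtColor(im,cv2.COLOR_BGR2HSV); S,V=hsv[:,:,1].astype(int),hsv[:,:,2].astype(int)
p=proj(c,[np.r_[b,3],np.r_[b-37*np.array([np.cos(CY),np.sin(CY)]),3]]);print("bay,mark px",p)
for a,ct,_ in blobs(V<60,15): print(a,ct,cast(c,[ct],3)[0,:2]) if a<400 else 0
E
```

```text
t: 5.13
ee_pos: [593.5, 203.1, 150.7]
orientation: [-2.153, -2.286, 0.005]
ft_force: [0.7, 0.4, -0.7]
width: 23.0
grasp_force: 30.0
t: 5.38
ee_pos: [593.9, 201.1, 151.1]
orientation: [-2.152, -2.287, 0.004]
ft_force: [0.3, -0.4, -1.4]
width: 22.5
grasp_force: 30.0
shift [0.5 2.3 1.1] turn z 0.002 | at [593.9 201.1 151.1] yaw 1.632 t 5.4 tilt [-0.003 -0.001]
bay,mark px [[327.015 184.507]
 [294.178 184.487]]
86 [135.744  53.477] [394.564 326.479]
123 [210.285 112.244] [468.221 272.825]
81 [292.753 112.556] [555.347 277.41 ]
83 [281.578 177.867] [544.948 206.349]
248 [362.004 185.169] [635.625 203.42 ]
104 [217.375 185.048] [472.364 193.678]
102 [294.265 185.676] [559.419 198.194]
272 [320.897 196.776] [590.153 186.985]
```

View pics/w4.png

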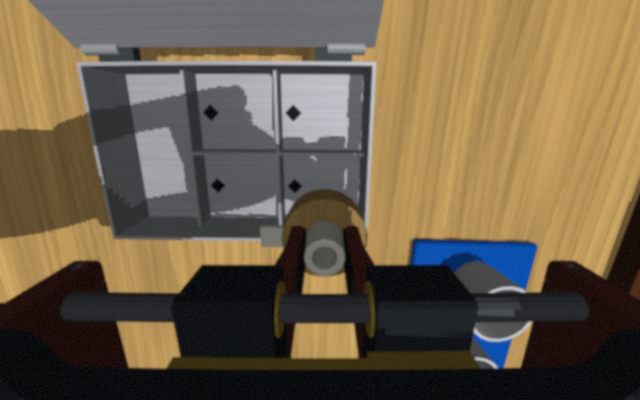

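Marks from the wrist camera match the top view within 1.5 mm. Lowering roll A into bay 3.

```bash
python3 -m pendant '{"grip":[-1,-1,-1,-1,-1,-1,-1,-1],"linear":[[0.5,2.3,26],[0,0,30],[0,0,25],[0,0,18],[0,0,10],[0,0,7.5],[0,0,0],[0,0,0]],"angular":[[0,0,0],[0,0,0],[0,0,0],[0,0,0],[0,0,0],[0,0,0],[0,0,0],[0,0,0]]}'
python3 -m pendant '{"grip":[-0.15,-0.15,-0.15,-0.15],"linear":[[0,0,0],[0,0,0],[0,0,0],[0,0,0]],"angular":[[0,0,0],[0,0,0],[0,0,0],[0,0,0]]}'
python3 -m pendant '{"grip":[-0.15,-0.15,-0.15,-0.15,-0.15,-0.15],"linear":[[0,0,-20],[0,0,-35],[0,0,-35],[0,0,-35],[0,0,0],[0,0,0]],"angular":[[0,0,0],[0,0,0],[0,0,0],[0,0,0],[0,0,0],[0,0,0]]}'
python3 - <<'E'
from h import *
p=post(1,-1); print(p); go(p[0],p[1],140,1.112); print(ctrl.get_obs()["qpos"])
im,c=shot('wrist','w5'); shot('top','t5')
E
```

```text
t: 6.1
ee_pos: [597.9, 201.8, 36.7]
orientation: [2.155, 2.286, 0.001]
ft_force: [-1.0, 0.4, -0.5]
width: 22.7
grasp_force: 30.0
t: 6.43
ee_pos: [597.8, 202.5, 37.0]
orientation: [2.153, 2.287, 0.002]
ft_force: [-0.2, -0.3, -0.1]
width: 37.5
grasp_force: 0.0
t: 6.93
ee_pos: [598.8, 202.9, 164.1]
orientation: [2.152, 2.285, 0.008]
ft_force: [-0.4, -0.1, -0.3]
width: 37.1
grasp_force: 0.0
[ 611.358 -230.968]
shift [-433.9  -13.7   23.4] turn z 0.519 | at [598.8 202.9 164.1] yaw 1.631 t 6.9 tilt [0.005 0.002]
[0.308 0.499 1.658 0.    0.978 0.248]
```

View pics/w5.png

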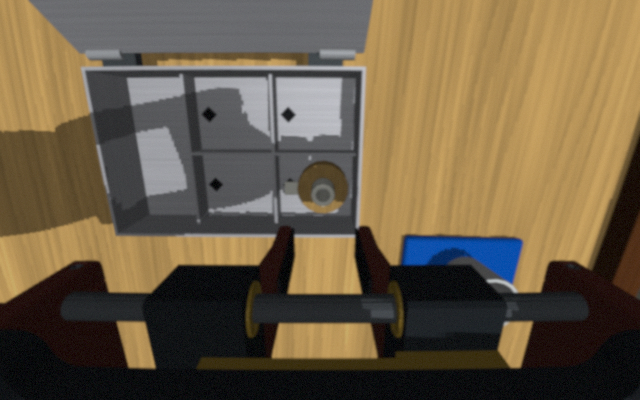

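Roll A stands in bay 3 with its tab over the mark at about (290,186). Next is roll B on the (+,−) post.

```bash
python3 -m pendant '{"grip":[0,0,0,0,0,0,0,0,0,0,0,0],"linear":[[0,0,0],[0,0,0],[0,0,0],[0,0,0],[0,0,0],[-34.9,18.5,0],[-34.9,18.5,0],[-34.9,18.5,0],[-34.9,18.5,0],[-34.9,18.5,0],[-34.9,18.5,0],[-34.9,18.5,0]],"angular":[[0,0,0.104],[0,0,0.104],[0,0,0.104],[0,0,0.104],[0,0,0.103],[0,0,0],[0,0,0],[0,0,0],[0,0,0],[0,0,0],[0,0,0],[0,0,0]]}'
python3 -m pendant '{"grip":[0,0,0,0,0,0,0,0,0],"linear":[[-34.9,18.5,0],[-34.9,18.5,0],[-34.9,18.5,0],[-34.9,18.5,0],[0,0,30],[0,0,30],[0,0,0],[0,0,0],[0,0,0]],"angular":[[0,0,0],[0,0,0],[0,0,0],[0,0,0],[0,0,0],[0,0,0],[0,0,0],[0,0,0],[0,0,0]]}'
python3 -c "
from h import *
p=post(1,-1); go(p[0],p[1],42,1.112)"
```

```text
t: 8.03
ee_pos: [603.6, -75.7, 159.1]
orientation: [-2.666, -1.657, 0.004]
ft_force: [0.3, 0.1, -1.0]
width: 43.8
grasp_force: 0.0
t: 8.78
ee_pos: [609.6, -231.6, 101.1]
orientation: [-2.667, -1.658, 0.001]
ft_force: [0.1, 0.0, 0.6]
width: 43.8
grasp_force: 0.0
shift [ 1.3  1.4 59.1] turn z 0.0 | at [ 609.6 -231.6  101.1] yaw 1.112 t 8.8 tilt [-0.001  0.   ]
```

```bash
python3 -m pendant '{"grip":[0,0,0,0,-1,-1,-1,-1,-1,-1],"linear":[[1.3,1.4,25],[0,0,25],[0,0,9],[0,0,0],[0,0,0],[0,0,0],[0,0,0],[0,0,0],[0,0,0],[0,0,0]],"angular":[[0,0,0],[0,0,0],[0,0,0],[0,0,0],[0,0,0],[0,0,0],[0,0,0],[0,0,0],[0,0,0],[0,0,0]]}'
python3 -m pendant '{"grip":[-1,-1,-1,-1,-1,-1,-1],"linear":[[0,0,-10],[0,0,-25],[0,0,-25],[0,0,-25],[0,0,-25],[0,0,0],[0,0,0]],"angular":[[0,0,0],[0,0,0],[0,0,0],[0,0,0],[0,0,0],[0,0,0],[0,0,0]]}'
python3 -c "
from h import *
b=BAY[4];go(b[0],b[1],150,1.63);shot('wrist','w6')"
```

```text
t: 9.62
ee_pos: [612.5, -231.8, 43.8]
orientation: [2.667, 1.657, 0.002]
ft_force: [-0.9, 0.9, 7.5]
width: 22.4
grasp_force: 30.0
t: 10.2
ee_pos: [612.4, -231.9, 154.4]
orientation: [2.666, 1.656, 0.003]
ft_force: [-0.7, -0.8, -0.7]
width: 22.5
grasp_force: 30.0
shift [ 450.2 -245.9    3.6] turn z -0.518 | at [ 612.4 -231.9  154.4] yaw 1.112 t 10.2 tilt [ 0.003 -0.001]
```

```bash
python3 -m pendant '{"grip":[-1,-1,-1,-1,-1,-1,-1,-1,-1,-1,-1,-1],"linear":[[0,0,0],[0,0,0],[0,0,0],[0,0,0],[0,0,0],[39.4,0.7,0],[39.4,0.7,0],[39.4,0.7,0],[39.4,0.7,0],[39.4,0.7,0],[39.4,0.7,0],[39.4,0.7,0]],"angular":[[0,0,-0.104],[0,0,-0.104],[0,0,-0.104],[0,0,-0.103],[0,0,-0.103],[0,0,0],[0,0,0],[0,0,0],[0,0,0],[0,0,0],[0,0,0],[0,0,0]]}'
python3 -m pendant '{"grip":[-1,-1,-1,-1,-1,-1,-1,-1,-1],"linear":[[39.4,0.7,0],[39.4,0.7,0],[39.4,0.7,0],[39.4,0.7,0],[39.4,0.7,0],[39.4,0.7,0],[0,0,0],[0,0,0],[0,0,0]],"angular":[[0,0,0],[0,0,0],[0,0,0],[0,0,0],[0,0,0],[0,0,0],[0,0,0],[0,0,0],[0,0,0]]}'
python3 -c "
from h import *
b=BAY[4];go(b[0],b[1],36.2,1.628);shot('wrist','w7')"
```

```text
t: 11.25
ee_pos: [598.4, 45.8, 150.4]
orientation: [-2.154, -2.284, 0.004]
ft_force: [1.2, -0.6, -0.5]
width: 22.6
grasp_force: 30.0
t: 12.0
ee_pos: [589.2, 279.7, 150.6]
orientation: [-2.153, -2.286, 0.005]
ft_force: [-0.6, 0.1, -0.4]
width: 22.6
grasp_force: 30.0
shift [  1.    2.6 114.4] turn z 0.003 | at [589.2 279.7 150.6] yaw 1.631 t 12.0 tilt [-0.003 -0.002]
```

View pics/w7.png

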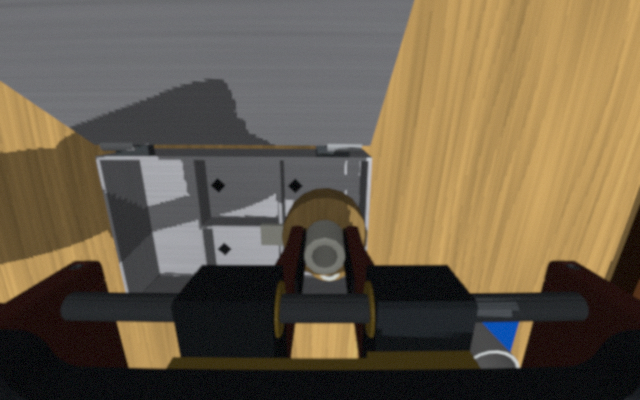

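Roll B is above bay 4, its tab at (272,235) along −y of the tool as with A. Lowering it and releasing.

```bash
python3 -m pendant '{"grip":[-1,-1,-1,-1,-1,-1,-1,-1],"linear":[[1,2,26],[0,0,30],[0,0,25],[0,0,18],[0,0,9],[0,0,6],[0,0,0],[0,0,0]],"angular":[[0,0,0],[0,0,0],[0,0,0],[0,0,0],[0,0,0],[0,0,0],[0,0,0],[0,0,0]]}'
python3 -m pendant '{"grip":[-0.15,-0.15,-0.15,-0.15],"linear":[[0,0,0],[0,0,0],[0,0,0],[0,0,0]],"angular":[[0,0,0],[0,0,0],[0,0,0],[0,0,0]]}'
python3 -m pendant '{"grip":[-0.15,-0.15,-0.15,-0.15,-0.15,-0.15],"linear":[[0,0,-20],[0,0,-35],[0,0,-35],[0,0,-30],[0,0,0],[0,0,0]],"angular":[[0,0,0],[0,0,0],[0,0,0],[0,0,0],[0,0,0],[0,0,0]]}'
cat >> h.py <<'E'
def whites(win,n="top"):
    im,c=shot(n,"last_"+n); hsv=cv2.cvtColor(im,cv2.COLOR_BGR2HSV); S,V=hsv[:,:,1].astype(int),hsv[:,:,2].astype(int)
    x0,x1,y0,y1=win; m=np.zeros((400,640),bool); m[y0:y1,x0:x1]=((S<60)&(V>110))[y0:y1,x0:x1]
    for a,ct,_ in blobs(m,20): print("white",a,ct,"z32",cast(c,[ct],32)[0,:2],"z65",cast(c,[ct],65)[0,:2])
E
python3 - <<'E'
from h import *
p=post(-1,-1); print(p); go(p[0],p[1],140,0.729); whites((375,485,165,272)); shot('wrist','w8')
E
```

```text
t: 12.72
ee_pos: [592.9, 281.0, 38.9]
orientation: [2.156, 2.285, 0.001]
ft_force: [-0.2, -0.5, -0.2]
width: 22.9
grasp_force: 30.0
t: 13.05
ee_pos: [592.7, 281.7, 39.0]
orientation: [2.154, 2.286, 0.002]
ft_force: [-0.7, 0.1, -0.3]
width: 37.1
grasp_force: 0.0
t: 13.55
ee_pos: [593.6, 282.1, 160.8]
orientation: [2.153, 2.285, 0.007]
ft_force: [-0.3, -0.2, -0.5]
width: 37.4
grasp_force: 0.0
[ 519.732 -239.258]
shift [-516.2 -104.6   19.4] turn z 0.901 | at [593.6 282.1 160.8] yaw 1.63 t 13.6 tilt [0.004 0.002]
white 23 [456.217 190.087] z32 [ 615.629 -244.009] z65 [ 612.092 -233.005]
white 22 [409.864 195.455] z32 [ 606.953 -148.005] z65 [ 603.785 -141.087]
white 77 [418.948 226.364] z32 [ 542.638 -163.498] z65 [ 542.208 -155.921]
white 132 [461.939 236.803] z32 [ 519.301 -249.735] z65 [ 519.865 -238.487]
white 140 [415.079 242.271] z32 [ 510.395 -153.99 ] z65 [ 511.338 -146.818]
white 72 [444.597 247.931] z32 [ 497.585 -213.275] z65 [ 499.074 -203.579]
```

View pics/last_top.png

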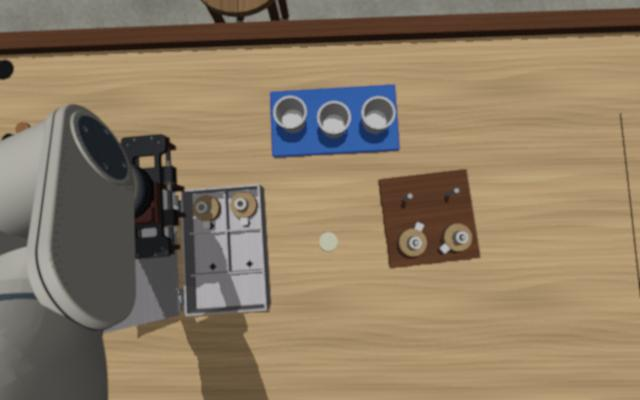

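Both rear bays are filled, at about (206,208) and (243,206). The striker is still at (328,241), and two rolls remain on the stand. Next is roll D on the (−,−) post.

```bash
python3 -m pendant '{"grip":[0,0,0,0,0,0,0,0,0,0,0,0],"linear":[[0,0,0],[0,0,0],[0,0,0],[0,0,0],[0,0,0],[0,0,0],[0,0,0],[0,0,0],[-30.8,26.3,0],[-30.8,26.3,0],[-30.8,26.3,0],[-30.8,26.3,0]],"angular":[[0,0,0.113],[0,0,0.113],[0,0,0.113],[0,0,0.113],[0,0,0.113],[0,0,0.113],[0,0,0.113],[0,0,0.114],[0,0,0],[0,0,0],[0,0,0],[0,0,0]]}'
python3 -m pendant '{"grip":[0,0,0,0,0,0,0,0,0,0,0,0],"linear":[[-30.9,26.2,0],[-30.9,26.2,0],[-30.9,26.2,0],[-30.9,26.2,0],[-30.9,26.2,0],[-30.9,26.2,0],[-30.9,26.2,0],[-30.9,26.2,0],[-30.9,26.2,0],[0,0,30],[0,0,30],[0,0,0]],"angular":[[0,0,0],[0,0,0],[0,0,0],[0,0,0],[0,0,0],[0,0,0],[0,0,0],[0,0,0],[0,0,0],[0,0,0],[0,0,0],[0,0,0]]}'
python3 -m pendant '{"grip":[0,0],"linear":[[0,0,0],[0,0,0]],"angular":[[0,0,0],[0,0,0]]}'
python3 -c "
from h import *
p=post(-1,-1); go(p[0],p[1],42.5,.72)"
```

```text
t: 14.65
ee_pos: [567.9, 119.5, 156.1]
orientation: [-2.936, -1.115, 0.006]
ft_force: [0.6, -0.2, -0.5]
width: 44.0
grasp_force: 0.0
t: 15.65
ee_pos: [513.1, -238.7, 91.9]
orientation: [-2.931, -1.108, 0.012]
ft_force: [-1.5, 1.3, 0.0]
width: 43.5
grasp_force: 0.0
t: 15.82
ee_pos: [517.9, -239.4, 98.2]
orientation: [-2.936, -1.114, 0.001]
ft_force: [0.2, -0.4, 0.9]
width: 43.9
grasp_force: 0.0
shift [ 1.5  1.1 55.7] turn z 0.005 | at [ 517.9 -239.4   98.2] yaw 0.725 t 15.8 tilt [-0.001  0.001]
```

```bash
python3 -m pendant '{"grip":[0,0,0,0,-1,-1,-1,-1,-1,-1],"linear":[[1.5,1.1,23],[0,0,23],[0,0,9],[0,0,0],[0,0,0],[0,0,0],[0,0,0],[0,0,0],[0,0,0],[0,0,0]],"angular":[[0,0,0],[0,0,0],[0,0,0],[0,0,0],[0,0,0],[0,0,0],[0,0,0],[0,0,0],[0,0,0],[0,0,0]]}'
python3 -m pendant '{"grip":[-1,-1,-1,-1,-1,-1,-1],"linear":[[0,0,-10],[0,0,-25],[0,0,-25],[0,0,-25],[0,0,-25],[0,0,0],[0,0,0]],"angular":[[0,0,0],[0,0,0],[0,0,0],[0,0,0],[0,0,0],[0,0,0],[0,0,0]]}'
python3 -c "
from h import *
b=BAY[2];go(b[0],b[1],150,1.635);shot('wrist','w9')"
```

```text
t: 16.65
ee_pos: [520.7, -240.0, 44.5]
orientation: [2.936, 1.113, 0.002]
ft_force: [-0.8, 1.4, 6.8]
width: 23.0
grasp_force: 30.0
t: 17.23
ee_pos: [520.5, -240.1, 155.0]
orientation: [2.935, 1.113, 0.004]
ft_force: [-0.5, -0.2, -2.0]
width: 22.4
grasp_force: 30.0
shift [ 329.9 -396.5    4.1] turn z -0.91 | at [ 520.5 -240.1  155. ] yaw 0.725 t 17.2 tilt [ 0.003 -0.002]
```

```bash
python3 -m pendant '{"grip":[-1,-1,-1,-1,-1,-1,-1,-1,-1,-1,-1,-1],"linear":[[0,0,0],[0,0,0],[0,0,0],[0,0,0],[0,0,0],[0,0,0],[0,0,0],[0,0,0],[39.6,1.3,0],[39.6,1.3,0],[39.6,1.3,0],[39.6,1.3,0]],"angular":[[0,0,-0.114],[0,0,-0.114],[0,0,-0.114],[0,0,-0.114],[0,0,-0.114],[0,0,-0.114],[0,0,-0.113],[0,0,-0.113],[0,0,0],[0,0,0],[0,0,0],[0,0,0]]}'
python3 -m pendant '{"grip":[-1,-1,-1,-1,-1,-1,-1,-1,-1,-1,-1,-1],"linear":[[39.7,1.3,0],[39.7,1.3,0],[39.7,1.3,0],[39.7,1.3,0],[39.7,1.3,0],[39.7,1.3,0],[39.7,1.3,0],[39.7,1.3,0],[39.7,1.3,0],[0,0,0],[0,0,0],[0,0,0]],"angular":[[0,0,0],[0,0,0],[0,0,0],[0,0,0],[0,0,0],[0,0,0],[0,0,0],[0,0,0],[0,0,0],[0,0,0],[0,0,0],[0,0,0]]}'
python3 -c "
from h import *
b=BAY[2];go(b[0],b[1],36.5,1.635);shot('wrist','w10')"
```

```text
t: 18.28
ee_pos: [513.1, -79.8, 151.4]
orientation: [-2.149, -2.288, 0.003]
ft_force: [0.7, 0.7, -1.5]
width: 22.6
grasp_force: 30.0
t: 19.28
ee_pos: [502.4, 275.2, 151.6]
orientation: [-2.148, -2.292, 0.005]
ft_force: [0.4, -0.3, -1.5]
width: 22.6
grasp_force: 30.0
shift [  0.3   2.6 115.1] turn z 0.001 | at [502.4 275.2 151.6] yaw 1.636 t 19.3 tilt [-0.003 -0.002]
```

View pics/w10.png

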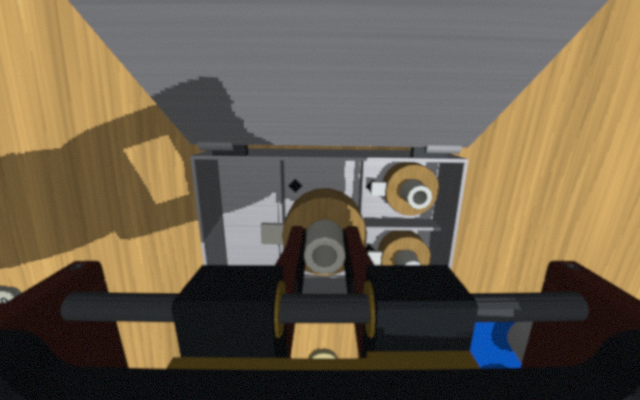

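Roll D is aligned over bay 2, and the rear rolls stand upright with their tabs towards their marks. Lowering it and releasing.

```bash
python3 -m pendant '{"grip":[-1,-1,-1,-1,-1,-1,-1,-1],"linear":[[0.3,2,26],[0,0,30],[0,0,25],[0,0,18],[0,0,10],[0,0,7],[0,0,0],[0,0,0]],"angular":[[0,0,0],[0,0,0],[0,0,0],[0,0,0],[0,0,0],[0,0,0],[0,0,0],[0,0,0]]}'
python3 -m pendant '{"grip":[-0.15,-0.15,-0.15,-0.15],"linear":[[0,0,0],[0,0,0],[0,0,0],[0,0,0]],"angular":[[0,0,0],[0,0,0],[0,0,0],[0,0,0]]}'
python3 -m pendant '{"grip":[-0.15,-0.15,-0.15,-0.15,-0.15,-0.15],"linear":[[0,0,-20],[0,0,-35],[0,0,-35],[0,0,-30],[0,0,0],[0,0,0]],"angular":[[0,0,0],[0,0,0],[0,0,0],[0,0,0],[0,0,0],[0,0,0]]}'
python3 - <<'E'
from h import *
p=post(-1,1); print(p); go(p[0],p[1],140,0.6); whites((375,485,165,272)); shot('wrist','w11')
E
```

```text
t: 20.0
ee_pos: [506.2, 276.0, 37.6]
orientation: [2.15, 2.29, 0.001]
ft_force: [0.6, -0.2, -0.7]
width: 23.1
grasp_force: 30.0
t: 20.33
ee_pos: [506.1, 276.7, 37.9]
orientation: [2.149, 2.291, 0.002]
ft_force: [0.6, 0.2, -0.6]
width: 37.1
grasp_force: 0.0
t: 20.83
ee_pos: [506.8, 277.2, 159.4]
orientation: [2.148, 2.29, 0.007]
ft_force: [-0.7, 0.7, -0.8]
width: 37.4
grasp_force: 0.0
[ 511.442 -147.632]
shift [-424.2  -22.7   18.5] turn z 1.035 | at [506.8 277.2 159.4] yaw 1.635 t 20.8 tilt [0.004 0.002]
white 21 [456. 190.] z32 [ 615.822 -243.574] z65 [ 612.277 -232.588]
white 21 [409.762 195.381] z32 [ 607.111 -147.802] z65 [ 603.938 -140.894]
white 76 [418.882 226.368] z32 [ 542.631 -163.361] z65 [ 542.202 -155.79 ]
white 23 [463.783 236.913] z32 [ 518.991 -253.454] z65 [ 519.568 -242.047]
white 137 [415.117 242.219] z32 [ 510.5   -154.073] z65 [ 511.438 -146.898]
```

```bash
python3 -m pendant '{"grip":[0,0,0,0,0,0,0,0,0,0,0,0],"linear":[[0,0,0],[0,0,0],[0,0,0],[0,0,0],[0,0,0],[0,0,0],[0,0,0],[0,0,0],[0,0,0],[-21.4,32.1,0],[-21.4,32.1,0],[-21.4,32.1,0]],"angular":[[0,0,0.115],[0,0,0.115],[0,0,0.115],[0,0,0.115],[0,0,0.115],[0,0,0.115],[0,0,0.115],[0,0,0.115],[0,0,0.115],[0,0,0],[0,0,0],[0,0,0]]}'
python3 -m pendant '{"grip":[0,0,0,0,0,0,0,0,0,0,0,0],"linear":[[-21.5,32.1,0],[-21.5,32.1,0],[-21.5,32.1,0],[-21.5,32.1,0],[-21.5,32.1,0],[-21.5,32.1,0],[-21.5,32.1,0],[-21.5,32.1,0],[0,0,30],[0,0,30],[0,0,0],[0,0,0]],"angular":[[0,0,0],[0,0,0],[0,0,0],[0,0,0],[0,0,0],[0,0,0],[0,0,0],[0,0,0],[0,0,0],[0,0,0],[0,0,0],[0,0,0]]}'
python3 -c "
from h import *
p=post(-1,1); go(p[0],p[1],42.5,.6); whites((375,485,165,272),'top')"
```

```text
t: 21.93
ee_pos: [505.5, 159.6, 155.2]
orientation: [3.0, 0.931, -0.006]
ft_force: [0.9, 1.0, -0.9]
width: 44.0
grasp_force: 0.0
t: 22.93
ee_pos: [507.7, -147.8, 94.9]
orientation: [-2.998, -0.927, 0.008]
ft_force: [1.0, -0.6, 0.3]
width: 44.1
grasp_force: 0.0
shift [ 3.4  2.3 52.3] turn z -0.0 | at [ 507.7 -147.8   94.9] yaw 0.6 t 22.9 tilt [-0.006  0.002]
white 20 [456.1  189.95] z32 [ 615.921 -243.786] z65 [ 612.372 -232.791]
white 20 [409.75 195.25] z32 [ 607.385 -147.791] z65 [ 604.2   -140.883]
white 613 [455.334 236.509] z32 [ 520.21  -236.387] z65 [ 520.735 -225.708]
white 1470 [472.748 237.09 ] z32 [ 518.208 -271.574] z65 [ 518.819 -259.396]
white 141 [440.858 234.312] z32 [ 525.361 -207.266] z65 [ 525.667 -197.826]
white 73 [419.11  225.384] z32 [ 544.637 -163.929] z65 [ 544.122 -156.334]
white 20 [413.05 236.8 ] z32 [ 521.613 -150.405] z65 [ 522.079 -143.386]
```

```bash
python3 -m pendant '{"grip":[0,0,0,0,-1,-1,-1,-1,-1,-1],"linear":[[1.5,1.4,23],[0,0,23],[0,0,9],[0,0,0],[0,0,0],[0,0,0],[0,0,0],[0,0,0],[0,0,0],[0,0,0]],"angular":[[0,0,0],[0,0,0],[0,0,0],[0,0,0],[0,0,0],[0,0,0],[0,0,0],[0,0,0],[0,0,0],[0,0,0]]}'
python3 -m pendant '{"grip":[-1,-1,-1,-1,-1,-1,-1],"linear":[[0,0,-10],[0,0,-25],[0,0,-25],[0,0,-25],[0,0,-25],[0,0,0],[0,0,0]],"angular":[[0,0,0],[0,0,0],[0,0,0],[0,0,0],[0,0,0],[0,0,0],[0,0,0]]}'
python3 -c "
from h import *
b=BAY[1];go(b[0],b[1],150,4.264)"
```

```text
t: 23.82
ee_pos: [513.0, -148.9, 43.5]
orientation: [3.0, 0.927, 0.003]
ft_force: [-1.0, 0.4, 7.5]
width: 23.2
grasp_force: 30.0
t: 24.4
ee_pos: [512.9, -149.0, 154.1]
orientation: [2.999, 0.927, 0.005]
ft_force: [0.3, 0.7, -1.1]
width: 23.4
grasp_force: 30.0
shift [ 192.1 -287.3    3.7] turn z -3.664 | at [ 512.9 -149.   154.1] yaw 0.6 t 24.4 tilt [ 0.004 -0.001]
```

```bash
python3 -m pendant '{"grip":[-1,-1,-1,-1,-1,-1,-1,-1,-1,-1,-1],"linear":[[21.3,-31.9,0],[21.3,-31.9,0],[21.3,-31.9,0],[21.3,-31.9,0],[21.3,-31.9,0],[21.3,-31.9,0],[21.3,-31.9,0],[21.3,-31.9,0],[21.3,-31.9,0],[0,0,0],[0,0,0]],"angular":[[0,0,0],[0,0,0],[0,0,0],[0,0,0],[0,0,0],[0,0,0],[0,0,0],[0,0,0],[0,0,0],[0,0,-0.1],[0,0,-0.1]]}'
python3 -m pendant '{"grip":[-1,-1,-1,-1,-1,-1,-1,-1,-1,-1,-1,-1],"linear":[[0,0,0],[0,0,0],[0,0,0],[0,0,0],[0,0,0],[0,0,0],[0,0,0],[0,0,0],[0,0,0],[0,0,0],[0,0,0],[0,0,0]],"angular":[[0,0,-0.12],[0,0,-0.12],[0,0,-0.12],[0,0,-0.12],[0,0,-0.12],[0,0,-0.12],[0,0,-0.12],[0,0,-0.12],[0,0,-0.12],[0,0,-0.12],[0,0,-0.12],[0,0,-0.12]]}'
python3 -m pendant '{"grip":[-1,-1,-1,-1,-1,-1,-1,-1,-1,-1,-1,-1],"linear":[[0,0,0],[0,0,0],[0,0,0],[0,0,0],[0,0,0],[0,0,0],[0,0,0],[0,0,0],[0,0,0],[0,0,0],[0,0,0],[0,0,0]],"angular":[[0,0,-0.12],[0,0,-0.12],[0,0,-0.12],[0,0,-0.12],[0,0,-0.12],[0,0,-0.12],[0,0,-0.12],[0,0,-0.12],[0,0,-0.12],[0,0,-0.12],[0,0,-0.12],[0,0,-0.12]]}'
python3 -m pendant '{"grip":[-1,-1,-1,-1,-1,-1,-1,-1],"linear":[[0,0,0],[0,0,0],[0,0,0],[0,0,0],[0,0,0],[0,0,0],[0,0,0],[0,0,0]],"angular":[[0,0,-0.12],[0,0,-0.12],[0,0,-0.12],[0,0,-0.12],[0,0,-0.104],[0,0,0],[0,0,0],[0,0,0]]}'
python3 -c "
from h import *
b=BAY[1];go(b[0],b[1],36,4.264-2*np.pi);print(ctrl.get_obs()['qpos']);shot('wrist','w12')"
```

```text
t: 25.32
ee_pos: [506.9, 198.6, 150.7]
orientation: [-2.888, -1.235, 0.004]
ft_force: [0.5, 0.3, -0.5]
width: 23.5
grasp_force: 30.0
t: 26.32
ee_pos: [507.0, 196.1, 150.7]
orientation: [-1.36, -2.83, 0.003]
ft_force: [-0.3, -0.0, -0.5]
width: 23.3
grasp_force: 30.0
t: 27.32
ee_pos: [507.0, 196.1, 150.7]
orientation: [0.843, -3.023, 0.0]
ft_force: [0.4, 0.3, -1.2]
width: 23.4
grasp_force: 30.0
t: 27.98
ee_pos: [507.7, 196.3, 151.5]
orientation: [1.667, -2.661, -0.0]
ft_force: [-0.3, 0.2, -0.5]
width: 23.5
grasp_force: 30.0
shift [ -1.1  -1.5 115.5] turn z -0.003 | at [507.7 196.3 151.5] yaw -2.022 t 28.0 tilt [-0.001 -0.001]
[ 0.347  0.403  1.86  -0.     0.88  -2.343]
```

View pics/w12.png

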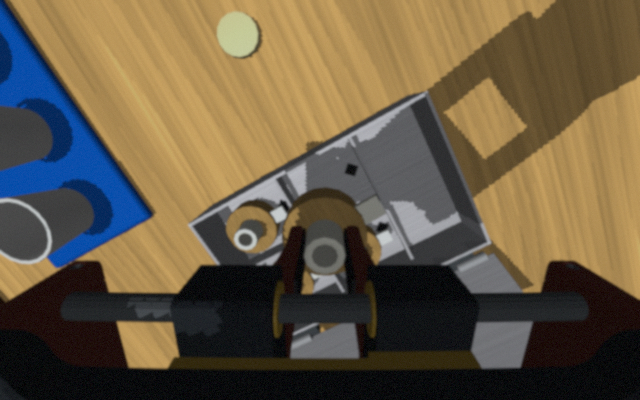

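Roll C's tab at (373,207) points to the caddy's front, parallel to its long walls. Lowering it into bay 1.

```bash
python3 -m pendant '{"grip":[-1,-1,-1,-1,-1,-1,-1,-1],"linear":[[-0.8,-0.8,26],[0,0,30],[0,0,25],[0,0,18],[0,0,10],[0,0,7],[0,0,0],[0,0,0]],"angular":[[0,0,0],[0,0,0],[0,0,0],[0,0,0],[0,0,0],[0,0,0],[0,0,0],[0,0,0]]}'
python3 -m pendant '{"grip":[-0.15,-0.15,-0.15,-0.15],"linear":[[0,0,0],[0,0,0],[0,0,0],[0,0,0]],"angular":[[0,0,0],[0,0,0],[0,0,0],[0,0,0]]}'
python3 -m pendant '{"grip":[-0.15,-0.15,-0.15,-0.15,-0.15,-0.15,-0.15],"linear":[[0,0,-20],[0,0,-35],[0,0,-35],[0,0,-35],[0,0,-35],[0,0,0],[0,0,0]],"angular":[[0,0,0],[0,0,0],[0,0,0],[0,0,0],[0,0,0],[0,0,0],[0,0,0]]}'
python3 - <<'E'
from h import *
im,c=shot("top","t13")
hsv=cv2.cvtColor(im,cv2.COLOR_BGR2HSV); H,S,V=[hsv[:,:,i].astype(int) for i in range(3)]
m=np.zeros((400,640),bool); m[215:270,280:375]=((S<80)&(V>140)&(H>20))[215:270,280:375]
for a,ct,_ in blobs(m): print("striker",a,ct,cast(c,[ct],10))
go(516.4,24.5,120,-2.0); print(ctrl.get_obs()["qpos"])
shot("wrist","w13")
E
```

```text
t: 28.7
ee_pos: [509.7, 197.1, 36.6]
orientation: [-1.671, 2.66, -0.0]
ft_force: [0.4, 0.5, -1.0]
width: 23.5
grasp_force: 30.0
t: 29.03
ee_pos: [509.7, 197.1, 36.9]
orientation: [-1.671, 2.659, -0.0]
ft_force: [-0.2, 0.6, 0.2]
width: 37.1
grasp_force: 0.0
t: 29.62
ee_pos: [510.6, 197.4, 198.7]
orientation: [-1.669, 2.655, -0.002]
ft_force: [0.2, 0.2, -0.7]
width: 37.2
grasp_force: 0.0
striker 294 [328.031 241.071] [[516.423  24.436  10.   ]]
shift [152.5 -81.   76.8] turn z -0.019 | at [509.4 197.  196.9] yaw -2.019 t 29.7 tilt [0.002 0.001]
[ 0.347  0.34   1.827 -0.     0.972 -2.346]
```

View pics/w13.png

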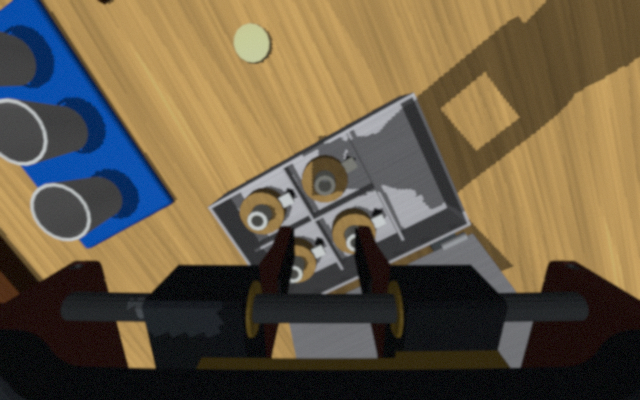

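All four rolls are in their bays. The striker is unmoved at (516.4, 24.4), so it's next.

```bash
python3 -m pendant '{"grip":[-0.1,-0.1,-0.1,0,0,0,0,0,0],"linear":[[0,0,0],[0,0,0],[0,0,0],[0,0,0],[0,0,0],[0,0,0],[0,0,0],[0,0,0],[0,0,0]],"angular":[[0,0,0.118],[0,0,0.118],[0,0,0.118],[0,0,0.118],[0,0,0.118],[0,0,0.118],[0,0,0.118],[0,0,0.118],[0,0,0.118]]}'
python3 -m pendant '{"grip":[0.5,0.5,0.5,0.5,0.5,0.5,0.5,0.5,0.5,0.5,0.5],"linear":[[0.6,-34.5,0],[0.6,-34.5,0],[0.6,-34.5,0],[0.6,-34.5,0],[0.6,-34.5,0],[0,0,35],[0,0,35],[0,0,35],[0,0,12],[0,0,0],[0,0,0]],"angular":[[0,0,0],[0,0,0],[0,0,0],[0,0,0],[0,0,0],[0,0,0],[0,0,0],[0,0,0],[0,0,0],[0,0,0],[0,0,0]]}'
python3 - <<'E'
from h import *
go(516.4,24.4,3,3.2-2*np.pi)
im,c=shot("wrist","w14")
hsv=cv2.cvtColor(im,cv2.COLOR_BGR2HSV); H,S,V=[hsv[:,:,i].astype(int) for i in range(3)]
for a,ct,_ in blobs((S<85)&(V>140)&(H>22)&(H<40),200): print("striker",a,ct,cast(c,[ct],10))
im,c=shot("top","t14"); cv2.imwrite("pics/c14.png",cv2.resize(im[175:325,70:280],None,fx=3.8,fy=3.8,interpolation=2))
E
```

```text
t: 30.47
ee_pos: [508.0, 196.5, 194.0]
orientation: [0.085, -3.137, 0.002]
ft_force: [-0.9, 0.0, 0.4]
width: 44.1
grasp_force: 0.0
t: 31.38
ee_pos: [515.1, 24.5, 77.5]
orientation: [0.094, -3.136, -0.0]
ft_force: [0.2, 0.0, 1.1]
width: 66.3
grasp_force: 0.0
shift [-1.6 -0.1 74.4] turn z 0.002 | at [515.1  24.5  77.5] yaw -3.081 t 31.4 tilt [-0.004 -0.   ]
striker 1486 [323.067 211.17 ] [[517.991  24.236  10.   ]]
```

View pics/c14.png

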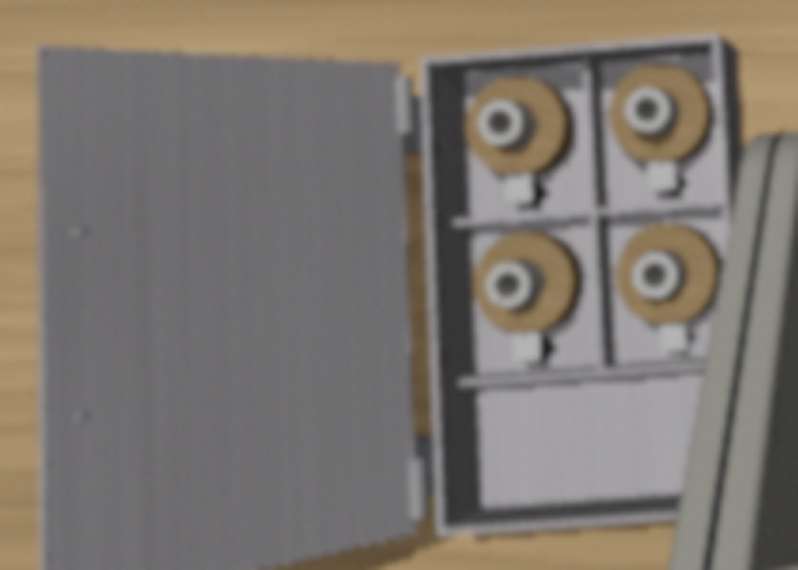

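All four tabs lie over their marks within about 3°, and the door still leans at its start. Picking up the striker.

```bash
python3 -m pendant '{"grip":[0.5,0.5,0.5,0.5,0.5,0.5,-1,-1,-1,-1,-1,-1],"linear":[[-1.5,0,20],[0,0,25],[0,0,18],[0,0,7],[0,0,3.5],[0,0,0],[0,0,0],[0,0,0],[0,0,0],[0,0,0],[0,0,0],[0,0,0]],"angular":[[0,0,0],[0,0,0],[0,0,0],[0,0,0],[0,0,0],[0,0,0],[0,0,0],[0,0,0],[0,0,0],[0,0,0],[0,0,0],[0,0,0]]}'
python3 -m pendant '{"grip":[-1,-1,-1,-1,-1,-1],"linear":[[0,0,-20],[0,0,-40],[0,0,-40],[0,0,-20],[0,0,0],[0,0,0]],"angular":[[0,0,0],[0,0,0],[0,0,0],[0,0,0],[0,0,0],[0,0,0]]}'
python3 -c "
from h import *
b=cad(-87,-20);print(b);go(b[0],b[1],130,3.2-2*np.pi);shot('wrist','w15')"
```

```text
t: 32.48
ee_pos: [518.6, 24.7, 6.3]
orientation: [-0.095, 3.139, 0.0]
ft_force: [-0.0, -0.0, 6.8]
width: 39.9
grasp_force: 30.0
t: 32.98
ee_pos: [518.8, 24.6, 126.7]
orientation: [-0.095, 3.137, -0.0]
ft_force: [0.2, -0.1, -0.4]
width: 39.3
grasp_force: 30.0
[421.356 210.819]
shift [ 86.1 191.7  -3.5] turn z 0.002 | at [518.8  24.6 126.7] yaw -3.081 t 33.0 tilt [0.003 0.   ]
```

View pics/w15.png

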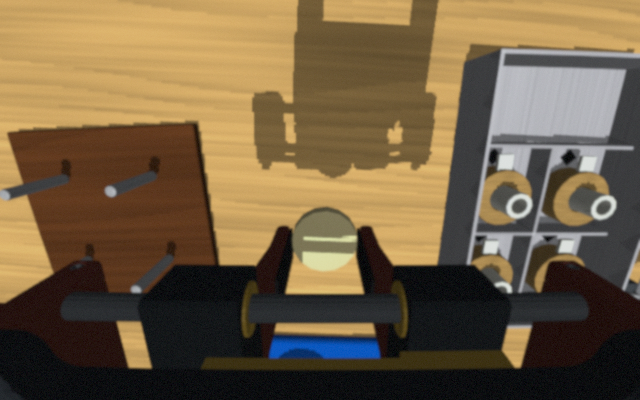

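The striker is held flat at (325,238). That was my 15th picture viewed, one over the allowance of 14, so from here on I'll check by numbers only.

```bash
python3 -m pendant '{"grip":[-1,-1,-1,-1,-1,-1,-1,-1,-1],"linear":[[14.35,32,0],[14.35,32,0],[14.35,32,0],[14.35,32,0],[14.35,32,0],[14.35,32,0],[0,0,0],[0,0,0],[0,0,0]],"angular":[[0,0,0],[0,0,0],[0,0,0],[0,0,0],[0,0,0],[0,0,0],[0,0,0],[0,0,0],[0,0,0]]}'
python3 -c "
from h import *
b=cad(-87,-20);go(b[0],b[1],10.5,3.2-2*np.pi)"
```

```text
t: 33.78
ee_pos: [419.9, 210.7, 124.4]
orientation: [0.096, -3.138, 0.002]
ft_force: [1.1, 0.9, -0.9]
width: 39.2
grasp_force: 30.0
shift [ -1.8   0.2 113.9] turn z 0.003 | at [419.9 210.7 124.4] yaw -3.08 t 33.8 tilt [-0.002 -0.001]
```

```bash
python3 -m pendant '{"grip":[-1,-1,-1,-1,-1,-1,-1,-1],"linear":[[-1,0,25],[0,0,30],[0,0,25],[0,0,18],[0,0,10],[0,0,6],[0,0,0],[0,0,0]],"angular":[[0,0,0],[0,0,0],[0,0,0],[0,0,0],[0,0,0],[0,0,0],[0,0,0],[0,0,0]]}'
python3 -c "
from h import *
b=cad(-87,-20);go(b[0],b[1],10,3.2-2*np.pi)"
python3 -m pendant '{"grip":[0.18,0.18,0.18,0.18,0.18],"linear":[[0,0,0],[0,0,0],[0,0,0],[0,0,0],[0,0,0]],"angular":[[0,0,0],[0,0,0],[0,0,0],[0,0,0],[0,0,0]]}'
python3 -m pendant '{"grip":[0.18,0.18,0.18,0.18,0.18,0.18,0.18,0.18],"linear":[[0,0,-15],[0,0,-35],[0,0,-40],[0,0,-40],[0,0,-40],[0,0,-40],[0,0,-20],[0,0,0]],"angular":[[0,0,0],[0,0,0],[0,0,0],[0,0,0],[0,0,0],[0,0,0],[0,0,0],[0,0,0]]}'
python3 - <<'E'
from h import *
im,c=shot("wrist","w16"); go(0,0,0); print(ctrl.get_obs()["qpos"])
hsv=cv2.cvtColor(im,cv2.COLOR_BGR2HSV); H,S,V=[hsv[:,:,i].astype(int) for i in range(3)]
for a,ct,_ in blobs((S>20)&(S<85)&(V>90)&(H>22)&(H<40),150):
    X=cast(c,[ct],13)[0,:2]; print("striker",a,ct,X,"caddy",r2(-CY)@(X-CC))
E
```

```text
t: 34.45
ee_pos: [422.1, 210.8, 11.9]
orientation: [-0.093, 3.14, 0.0]
ft_force: [0.0, 0.8, 0.7]
width: 39.4
grasp_force: 30.0
shift [0.7 0.  1.9] turn z 0.001 | at [422.1 210.8  11.9] yaw -3.082 t 34.5 tilt [0. 0.]
t: 34.87
ee_pos: [421.9, 211.4, 12.1]
orientation: [-0.095, 3.139, 0.001]
ft_force: [-1.2, -0.5, 0.7]
width: 52.1
grasp_force: 0.0
t: 35.53
ee_pos: [424.1, 212.4, 246.8]
orientation: [-0.094, 3.131, 0.006]
ft_force: [0.6, -0.4, -0.3]
width: 51.7
grasp_force: 0.0
shift [ 436.2 -186.4  241.4] turn z 0 | at [422.9 211.8 244.1] yaw -3.081 t 35.6 tilt [0.005 0.002]
[ 0.439  0.167  1.939 -0.     1.03  -1.192]
striker 663 [322.777 165.11 ] [419.129 211.661] caddy [-89.172 -19.026]
```

The striker lies flat in the shelf at caddy (−89, −19). Now I'll go over the door to its outer side and recheck the rolls and striker from there.

```bash
python3 -m pendant '{"grip":[0,0,0,-1,-1,-1,-1,-1,-1,-1,-1,-1],"linear":[[0,0,-20],[0,0,-20],[0,0,-20],[0,0,-10],[0,0,0],[0,0,0],[0,0,0],[0,0,0],[0,0,0],[0,0,0],[0,0,0],[0,0,0]],"angular":[[0,0,0.121],[0,0,0.121],[0,0,0.121],[0,0,0.121],[0,0,0.121],[0,0,0.121],[0,0,0.121],[0,0,0.121],[0,0,0.121],[0,0,0.121],[0,0,0.121],[0,0,0.121]]}'
python3 -m pendant '{"grip":[-1,-1,-1,-1,-1,-1,-1,-1,-1,-1],"linear":[[0,0,0],[35,2.1,0],[35,2.1,0],[35,2.1,0],[35,2.1,0],[35,2.1,0],[35,2.1,0],[35,2.1,0],[0,0,0],[0,0,0]],"angular":[[0,0,0.12],[0,0,0],[0,0,0],[0,0,0],[0,0,0],[0,0,0],[0,0,0],[0,0,0],[0,0,0],[0,0,0]]}'
python3 - <<'E'
from h import *
b=cad(-70,225.5);go(b[0],b[1],165,1.63)
im,c=shot("top","t17")
hsv=cv2.cvtColor(im,cv2.COLOR_BGR2HSV); H,S,V=[hsv[:,:,i].astype(int) for i in range(3)]
L=lambda X:r2(-CY)@(X-CC)
m=np.zeros((400,640),bool); W=(slice(180,320),slice(180,272))
m[W]=((S>70)&(V>60))[W]
for a,ct,_ in blobs(m,80): print("brown",a,ct,L(cast(c,[ct],29)[0,:2]))
m[:]=0;m[W]=((S>20)&(S<60)&(H>22)&(H<40)&(V>100))[W]
for a,ct,_ in blobs(m,60): print("cream",a,ct,L(cast(c,[ct],13)[0,:2]))
m[:]=0;m[W]=((S<30)&(V>185))[W]
for a,ct,_ in blobs(m,10): print("bright",a,ct,L(cast(c,[ct],23)[0,:2]),L(cast(c,[ct],53)[0,:2]))
E
```

```text
t: 36.58
ee_pos: [420.7, 210.8, 309.4]
orientation: [-2.02, -2.404, 0.005]
ft_force: [-0.4, -0.4, 0.1]
width: 0.6
grasp_force: 0.0
t: 37.42
ee_pos: [420.8, 457.3, 308.6]
orientation: [2.152, 2.289, -0.007]
ft_force: [0.2, 0.3, 0.2]
width: 0.7
grasp_force: 0.0
shift [ -0.1   3.2 143.6] turn z 0.002 | at [420.8 457.3 308.6] yaw 1.632 t 37.4 tilt [-0.003 -0.003]
brown 1740 [240.372 243.695] [  6.694 -29.534]
brown 368 [244.609 204.663] [ 87.341 -43.38 ]
brown 370 [207.495 207.792] [87.45  35.668]
brown 131 [180.611 262.542] [-21.943  97.887]
brown 371 [246.747 246.512] [ -0.203 -42.504]
brown 384 [209.755 248.781] [ 1.448 35.248]
cream 310 [240.135 289.187] [-87.964 -19.356]
```

Rolls are at local (0 or 87, ±39) as intended and the striker is in place. Now I lower outside the door and push it over.

```bash
python3 -m pendant '{"grip":[-1,-1,-1,-1,-1,-1,-1],"linear":[[0,0,36],[0,0,36],[0,0,36],[0,0,34],[0,0,0],[0,0,0],[0,0,0]],"angular":[[0,0,0],[0,0,0],[0,0,0],[0,0,0],[0,0,0],[0,0,0],[0,0,0]]}'
python3 -m pendant '{"grip":[-1,-1,-1,-1,-1,-1,-1,-1,-1,-1,-1,-1],"linear":[[-9,0,-2],[-9,0,-2],[-9,0,-2],[-9,0,-2],[-9,0,-2],[-9,0,-2],[-9,0,-2],[-9,0,-2],[-9,0,-2],[-9,0,-2],[-9,0,-2],[-9,0,-2]],"angular":[[0,0,0],[0,0,0],[0,0,0],[0,0,0],[0,0,0],[0,0,0],[0,0,0],[0,0,0],[0,0,0],[0,0,0],[0,0,0],[0,0,0]]}'
python3 -c "
from h import *
o=ctrl.get_obs();print('local',r2(-CY)@(o['ee_pos'][:2]-CC)-[0,90.5],o['ee_pos'][2])"
```

```text
t: 38.05
ee_pos: [422.8, 456.5, 171.3]
orientation: [2.156, 2.285, 0.002]
ft_force: [-0.1, -0.9, 0.6]
width: 0.5
grasp_force: 0.0
t: 39.05
ee_pos: [428.7, 348.0, 194.4]
orientation: [2.155, 2.286, 0.002]
ft_force: [2.1, 4.3, -2.5]
width: 0.2
grasp_force: 1.6
local [-71.405  25.982] 194.44039172044003
```

```bash
python3 -m pendant '{"grip":[-1,-1,-1,-1,-1,-1,-1,-1],"linear":[[-8,0,0],[-8,0,0],[-8,0,0.5],[-8,0,1],[-8,0,1],[-8,0,1],[-8,0,1],[0,0,0]],"angular":[[0,0,0],[0,0,0],[0,0,0],[0,0,0],[0,0,0],[0,0,0],[0,0,0],[0,0,0]]}'
python3 -m pendant '{"grip":[-1,-1,-1,-1,-1,-1,-1,-1,-1,-1,-1,-1],"linear":[[-8.2,0,3],[-8.2,0,3.5],[-8.3,0,4],[-8.3,0,4],[-7.5,0,6],[-7.5,0,6.5],[-7.5,0,7],[-7.5,0,7.5],[-5.5,0,8],[-5.5,0,8.5],[-5,0,8.5],[-5,0,9]],"angular":[[0,0,0],[0,0,0],[0,0,0],[0,0,0],[0,0,0],[0,0,0],[0,0,0],[0,0,0],[0,0,0],[0,0,0],[0,0,0],[0,0,0]]}'
python3 -c "
from h import *
o=ctrl.get_obs();print('local',r2(-CY)@(o['ee_pos'][:2]-CC)-[0,90.5],o['ee_pos'][2])"
```

```text
t: 39.72
ee_pos: [431.0, 290.9, 188.4]
orientation: [2.155, 2.285, -0.004]
ft_force: [0.3, 0.4, -0.3]
width: 0.7
grasp_force: 0.0
t: 40.72
ee_pos: [436.5, 208.6, 112.7]
orientation: [-2.155, -2.286, -0.0]
ft_force: [0.1, 2.5, 1.1]
width: 0.2
grasp_force: 1.1
local [ -71.991 -113.653] 112.73885372901998
```

```bash
python3 -m pendant '{"grip":[-1,-1,-1,-1,-1,-1,-1,-1,-1],"linear":[[-3,0,7],[-3,0,7],[-2,0,7],[-1,0,7],[-1,0,7],[0,0,5],[0,0,4],[0,0,3],[0,0,0]],"angular":[[0,0,0],[0,0,0],[0,0,0],[0,0,0],[0,0,0],[0,0,0],[0,0,0],[0,0,0],[0,0,0]]}'
python3 -c "
from h import *
o=ctrl.get_obs();print('local',r2(-CY)@(o['ee_pos'][:2]-CC)-[0,90.5],o['ee_pos'][2])"
```

```text
t: 41.47
ee_pos: [436.8, 199.0, 66.1]
orientation: [-2.155, -2.286, 0.001]
ft_force: [-0.3, -0.1, 0.2]
width: 0.7
grasp_force: 0.0
local [ -72.325 -123.193] 66.07955637388801
```

```bash
python3 -m pendant '{"grip":[-1,-1,-1,-1],"linear":[[0,0,2],[0,0,1],[0,0,1],[0,0,0]],"angular":[[0,0,0],[0,0,0],[0,0,0],[0,0,0]]}'
python3 -m pendant '{"grip":[-1,-1,-1],"linear":[[0,0,1],[0,0,1],[0,0,0]],"angular":[[0,0,0],[0,0,0],[0,0,0]]}'
```

```text
t: 41.8
ee_pos: [437.1, 199.2, 64.1]
orientation: [-2.155, -2.286, -0.0]
ft_force: [-5.5, -3.1, 20.0]
width: 0.1
grasp_force: 10.0
t: 42.05
ee_pos: [437.2, 199.2, 63.9]
orientation: [2.155, 2.286, 0.001]
ft_force: [-11.0, -6.1, 45.2]
width: 0.6
grasp_force: 22.7
```

The door is against its stop: the tip holds at 64 mm while the force rises. I'll retreat and verify.

```bash
python3 -m pendant '{"grip":[-1,-1,-1,-1,-1,-1,-1,-1,-1],"linear":[[0,0,-10],[0,0,-30],[0,0,-40],[0,0,-40],[0,0,-40],[-38,0,-10],[-38,0,0],[-38,0,0],[-38,0,0]],"angular":[[0,0,0],[0,0,0],[0,0,0],[0,0,0],[0,0,0],[0,0,0],[0,0,0],[0,0,0],[0,0,0]]}'
python3 -m pendant '{"grip":[-1,-1,-1,-1,-1,-1,-1],"linear":[[-38,0,0],[-38,0,0],[-38,0,0],[-38,0,0],[-38,0,0],[0,0,0],[0,0,0]],"angular":[[0,0,0],[0,0,0],[0,0,0],[0,0,0],[0,0,0],[0,0,0],[0,0,0]]}'
python3 - <<'E'
from h import *
im,c=shot("top","t20"); im0=cv2.imread("pics/top0.png")
print("tray diff",np.abs(im[80:162,262:405].astype(int)-im0[80:162,262:405]).mean(), "stand/table",np.abs(im[225:260,300:360].astype(int)-im0[225:260,300:360]).mean())
for th in (0,0.03,0.06): print(th,proj(c,[np.r_[cad(x,90.5-174*np.cos(th)),62.5+174*np.sin(th)] for x in(-123,123)]).ravel())
hsv=cv2.cvtColor(im,cv2.COLOR_BGR2HSV); S=hsv[:,:,1].astype(int)
m=np.zeros((400,640),np.uint8); m[170:330,160:290]=((S<35)*1)[170:330,160:290]
b=max(blobs(cv2.morphologyEx(m,2,np.ones((3,3)))),key=lambda b:b[0]); print("grey blob",b[0],b[1])
cn=max(cv2.findContours(b[2].astype(np.uint8),0,2)[0],key=cv2.contourArea)
W=cast(c,cn[:,0],61)[:,:2].astype(np.float32); print("rect",cv2.minAreaRect(W))
e=[(y,np.where(b[2][y])[0].max()) for y in range(190,312,15)]; print("right edge",[(int(a),int(x)) for a,x in e])
X=cast(c,[(x+.5,y) for y,x in e],62.5)[:,:2]; print("local y",[(r2(-CY)@(q-CC))[1].round(1) for q in X],"expect",90.5-174)
print("arm",ctrl.get_obs()["ee_pos"],ctrl.get_obs()["t"])
E
```

```text
t: 42.8
ee_pos: [446.1, 46.2, 231.5]
orientation: [2.152, 2.287, 0.003]
ft_force: [1.2, 1.4, -0.5]
width: 0.6
grasp_force: 0.0
t: 43.38
ee_pos: [457.2, -143.9, 230.7]
orientation: [2.159, 2.282, 0.0]
ft_force: [0.0, 0.6, 0.1]
width: 0.4
grasp_force: 0.0
tray diff 3.856302234351015 stand/table 7.295079365079365
0 [267.507 308.587 259.31  184.212]
0.03 [267.001 309.13  258.765 183.876]
0.06 [266.407 309.686 258.136 183.542]
grey blob 11255 [221.232 250.173]
rect ((507.020751953125, 239.15203857421875), (250.29208374023438, 183.0602264404297), 2.903042793273926)
right edge [(190, 262), (205, 263), (220, 264), (235, 265), (250, 266), (265, 266), (280, 267), (295, 268), (310, 264)]
local y [np.float64(-89.2), np.float64(-89.2), np.float64(-89.2), np.float64(-89.2), np.float64(-89.2), np.float64(-87.2), np.float64(-87.2), np.float64(-87.2), np.float64(-77.4)] expect -83.5
arm [ 456.959 -142.626  230.574] 43.4333
```

```bash
python3 - <<'E'
from h import *
def f(n):
    h=cv2.cvtColor(cv2.imread(f"pics/{n}.png"),cv2.COLOR_BGR2HSV)[70:170,250:420].astype(int)
    b=max(blobs((h[:,:,0]>100)&(h[:,:,1]>100)),key=lambda b:b[0]); w=[q[1] for q in blobs((h[:,:,1]<40)&(h[:,:,2]>60),300)]
    return b[1],w
A,B=f("top0"),f("t20"); print(A,B)
if np.abs(A[0]-B[0]).max()<1: print(ctrl.close_job())
E
```

```text
(array([83.812, 54.009]), [array([39.911, 43.117]), array([127.478,  43.775]), array([83.436, 48.301])]) (array([83.791, 54.013]), [array([39.996, 43.183]), array([127.481,  43.793]), array([83.429, 48.266])])
the job is handed in; nothing more can be done
None
```

I handed the job in at about 43 s: all four rolls stand in their own bays with tabs within about 3° of their marks, the striker lies flat in the shelf, the door is pressed against its shut stop, and the tray and cups have not moved; I viewed 15 pictures, one over the limit of 14.

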